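Click the roller-arm gauge carriage into the leaf spring detent

TASK

On the roller-arm setting gauge, push the carriage along its rail, with a fingertip against its upright plate, towards the leaf spring bracket until it drops into that bracket's detent, without shoving it out past the far side. Then take the hand away and leave the carriage sitting in the detent. Only push: do not pinch the plate, push gently, and leave the other things on the table where they are.

Things in the scene. Friction and masses are not known exactly. Their poses are not given: they have to be found in the camera images.
- gauge: Setting gauge fixed to the table: aluminium base plate 160 x 420 x 12 mm, steel rail along its length (22 mm wide, top 24 mm over the table), a dark end block (50 x 18 mm, top 40 mm over the table) at each rail end. Origin at table height under the rail's middle; y along the rail, x across it (away from the robot at yaw 0). Plate spans x -55 to +105 mm. Yaw up to 0.35 rad either way.
- carriage: Black carriage on the rail, 60 mm along it (y), 64 mm across (x), flat deck top 42 mm over the table. Axes as the gauge's; origin at TABLE height under the carriage's middle, on the rail's centre line. Slides 155 mm either way from the gauge's middle, starts within 20 mm of the middle; about 2 N of friction, light damping. An upright push plate stands across the middle of its deck.
- plate_left: The half of the push plate on the carriage's +y side, 8 mm thick (y from 0 to +8 mm of the carriage); its outer face is pushed to send the carriage towards the gauge's -y. Origin and axes are those of the carriage. Touching both halves at once counts as pinching.
- plate_right: The half of the push plate on the carriage's -y side, 8 mm thick (y from -8 to 0 mm of the carriage); its outer face is pushed to send the carriage towards the gauge's +y. Origin and axes are those of the carriage.
- pins_mid (a point): Point midway between the two upright steel dowel pins on the carriage's +x side (16 mm diameter, 20 mm apart along the rail, 42 mm from its centre line), 33 mm over the table, level along the rail with the plate's middle. In the detent, this point has the same y along the rail as the leaf bracket's origin.
- leaf_bracket: Leaf spring bracket: steel angle 64 mm along the rail, 54 mm high, on the base plate 66 to 102 mm to the rail's +x side, with a bent steel leaf whose rounded 14 mm nose reaches towards the rail. Axes as the gauge's; origin at TABLE height on the rail's centre line, level with the nose: the detent is at its y, 70 to 115 mm left or right of the gauge's middle.
- plain_bracket: Plain flat steel foot, 64 x 36 x 4 mm with two bolts and no upright wall, leaf or nose, on the same side of the rail on the gauge's other half. It does nothing: the carriage slides past it. Origin and axes as for the leaf bracket.
- canister: Loose screw-top tin canister, 78 mm diameter, 75 mm high, origin at the centre of its underside. Bystander.
- eject_button: Loose grey plastic eject button, 30 x 22 x 12 mm with a short stem, origin under its middle. Bystander.
- roller_arm: Loose chrome pressure roller arm lying flat, 90 mm long, with a black rubber roller (18 mm diameter, top 21 mm above the table) at one end; origin under its middle. Bystander.
- end_cheek: Loose walnut deck end cheek lying flat, 280 x 95 x 20 mm, origin under its middle. Bystander.
- plate_mid (a point): Centre of the carriage's upright push plate, 70 mm over the table. The plate is 100 mm wide across the rail (x -50 to +50), 16 mm thick along it (y -8 to +8) and stands from 42 to 97 mm over the table.
- nose (a point): The leaf spring's nose at rest, 52 mm from the rail's centre line, 33 mm over the table. From 21 mm before the detent the first pin meets it and the push needed rises to about 6 to 10 N; from about 10 mm before (the crest) the force dips and over the last 6 mm the spring pulls the carriage in by itself, nose between the pins. Pushing on as hard again drives it out past the second pin.

How it is judged:
By the outcome, as a careful person would: the job done as asked, in the order asked, and still so for the second after the job is handed in, with the robot touching nothing.
It also fails if it takes over 42 s, if anything falls off the work surface, if the arm or the gripper's body presses on something with over 40 N, if the wrist force passes 120 N, or if a joint passes its speed limit or range.

ROBOT

A 6-joint arm with a two-finger parallel gripper is mounted at the origin on the work surface. World frame = base frame: x ahead of the robot, y to its left, z up, the work surface at z = 0. Lengths are in mm, angles in rad, forces in N, time in s.
With the tool pointing down it reaches from about 400 to 925 mm from the base axis. Payload 12.5 kg.
Tool frame: the origin (TCP) lies midway between the tips of the shut fingers; the grasp point (between the pads) lies 19 mm behind it (env.tcp_to_grasp is the distance from the TCP to the grasp point, in mm); z points along the fingers, y is the line along which they close (so a half turn about z gives the same grasp; the last joint's range is limited). The gripper opens to 95 mm and grips with 3 to 60 N. Pads are 20 mm wide; open, the fingers measure 119 mm over their backs; the gripper's body (75 mm by 180 mm) begins 59 mm behind the grasp point.
Start: joints at [1.161, 0.491, 1.559, -0, 1.092, -0.106], TCP at [186.951, 596.403, 214.661] pointing down, gripper open.
Joint ranges: [-3.1, 3.1], [-0.84, 2.19], [0.05, 2.79], [-1.13, 4.28], [0.06, 2.93], [-2.69, 2.69]. Speed limits (rad/s): [2.22, 2.22, 2.79, 3.14, 3.14, 3.14].

INTERFACE

Orientations are given as [roll, pitch, yaw] about the fixed x, y, z axes, in that order (R = Rz(yaw) Ry(pitch) Rx(roll)).
In Python, from cell import env gives the robot as it stands. The module is installed in compiled form; this text tells all that it offers.
- The arm moves only by the tool step_arm, never from a script. Its argument "plan" is a list that holds one entry, the list of rows, each a list of 5 numbers: the shift along the tool's x, y, z in mm, then the turn about the tool's z in degrees, then the opening, from -1 (shut) to 1 (fully open). A call has 1 to 8 rows; each row is the pose to reach, as a shift and turn from the pose commanded when the call began, along the tool's axes at that moment; what a row does not reach only later rows make up. A row lasts 1/12 s, in which the tool goes at most 41.7 mm and 7.16 degrees, less where a joint would pass 70% of its speed; a pose out of reach is approached as far as the arm can. A call with a gripper value outside its range is refused whole. The fingers move at their own pace and stop on an object; the grip force is fixed at half the most. Time passes only in rows, so rows that repeat a pose let the fingers close. It gives the time, the measured TCP pose, the force, the opening and the grip force at its end, in the units of the state.
- env.state(): the state, without advancing time (a new reading comes with each control period).
- env.read_camera(name): name is "scene" or "top"; returns the picture (420x560x3 uint8, blue, green, red); there is no depth.
- env.get_calibration(name): a dict with "K" (3x3 intrinsics, pixels), "extrinsics" (4x4, takes a point from world to camera coordinates). Camera axes: x right, y up, looking along -z (the intrinsics and any distortion apply to the point x, -y, -z); pixel columns grow to the right and rows downward; lengths in mm; the calibration is good to about 2 mm. A picture is of the moment at which its call begins. get_calibration takes no time and is no camera call.
- env.job_done(): hands the job in; it is judged then, once.
The state is a dict: "t": time; "joints": joint angles; "qvel": joint speeds; "tau": joint torques, N m; "eef_pos": TCP position; "tcp_rot": TCP orientation; "ft_force": force on the tool from outside, world axes, zero at the start; "moment": the same for the moment, N m; "opening": opening from 0.0 (shut) to 1.0 (fully open); "grip_force": force on a finger pad.
Only numpy, scipy, OpenCV 4.12 (cv2) and the standard library are available. Lean on these libraries where they do the work, as an engineer would, in place of code of your own. Each camera call takes 0.05 s, during which the arm holds its last target. There are 200 camera calls.

## Working session

There is one attempt and no reset: what is moved stays moved. The work goes in short steps, Python scripts to look and compute and a tool call to move; the robot and the scene stay as the last step left them, time stands still between calls to the robot, and variables do not carry over. Pictures are saved under pics/ and viewed, at most 10 in all, crops included, and the job is handed in when it is done.

Besides the shell and the picture viewer there is one more tool, called after "Emit:" by a JSON object that holds its "method" and its "body". step_arm: Moves the arm, as the interface text tells. Its arguments: {"type":"object","properties":{"plan":{"type":"array"}},"required":["plan"]}

```bash
mkdir -p pics
python3 - <<'E'
from cell import env
import cv2,numpy as np
np.set_printoptions(suppress=True,precision=3)
for n in("top","scene"):
    cv2.imwrite(f"pics/{n}0.png",env.read_camera(n)); c=env.get_calibration(n); print(n,c)
s=env.state(); print(s)
E
```

```text
top {'K': array([[481.882,   0.   , 277.953],
       [  0.   , 481.882, 211.261],
       [  0.   ,   0.   ,   1.   ]]), 'extrinsics': array([[    0.014,    -1.   ,     0.   ,  -142.684],
       [    0.976,     0.014,     0.218,  -561.598],
       [   -0.218,    -0.003,     0.976, -1224.779],
       [    0.   ,     0.   ,     0.   ,     1.   ]])}
scene {'K': array([[436.834,   0.   , 273.576],
       [  0.   , 436.834, 208.959],
       [  0.   ,   0.   ,   1.   ]]), 'extrinsics': array([[    0.816,     0.577,     0.009,  -358.974],
       [   -0.497,     0.694,     0.521,   339.78 ],
       [    0.295,    -0.43 ,     0.853, -1249.441],
       [    0.   ,     0.   ,     0.   ,     1.   ]])}
{'t': 0.1, 'joints': array([ 1.161,  0.492,  1.559, -0.   ,  1.092, -0.106]), 'qvel': array([-0.002, -0.001, -0.   , -0.001,  0.002, -0.001]), 'tau': array([  0.003, -61.362, -25.861,   0.069,   0.047,  -0.   ]), 'eef_pos': array([186.871, 596.189, 214.111]), 'tcp_rot': array([-3.141, -0.   ,  2.838]), 'ft_force': array([ 0.457, -0.668,  0.284]), 'moment': array([-0.003, -0.067, -0.042]), 'grip_force': 0.0, 'opening': 0.9987400168078012}
```

View pics/top0.png

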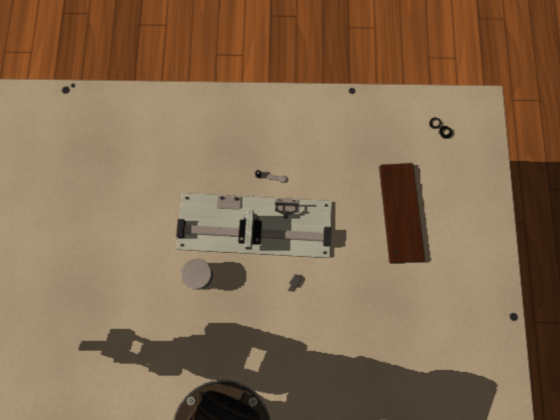

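View pics/scene0.png

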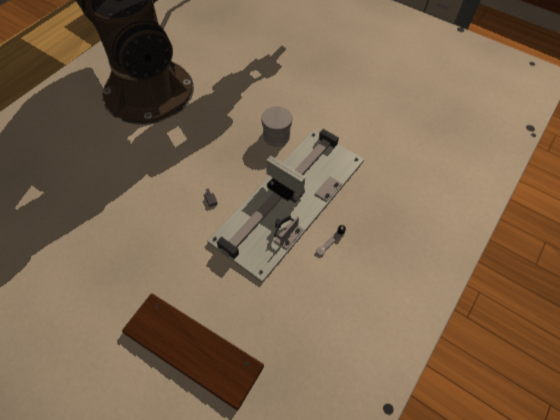

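The top view shows the gauge at cols 177-332, rows 193-257, with the carriage plate near (250,229). The leaf bracket, with its wall and leaf, is at about (287,207), on the -y side, and the plain foot is at (229,202). The canister is at (197,274) and the button at (296,282). So I push towards -y, on the plate's +y face. Next I zoom in for exact pixels.

Run:
```python
import cv2
a=cv2.imread("pics/top0.png")[180:270,170:340]; cv2.imwrite("pics/topz.png",cv2.resize(a,None,fx=4.7,fy=4.7,interpolation=cv2.INTER_CUBIC))
a=cv2.imread("pics/scene0.png")[120:285,200:370]; cv2.imwrite("pics/scenez.png",cv2.resize(a,None,fx=3.6,fy=3.6,interpolation=cv2.INTER_CUBIC))
```

```text
(no output)
```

View pics/topz.png

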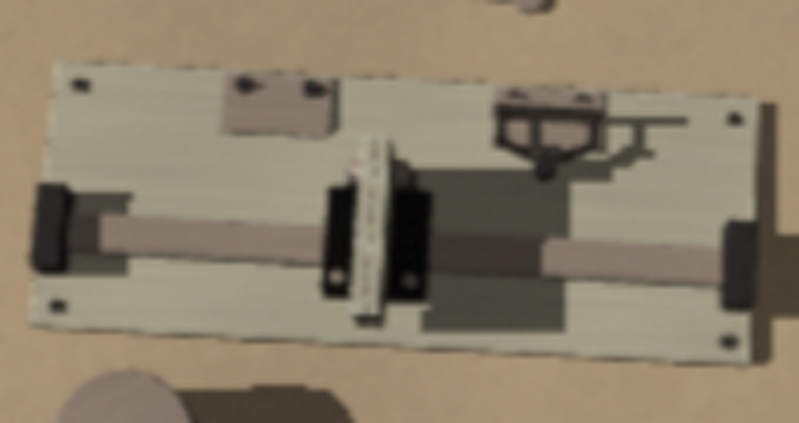

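View pics/scenez.png

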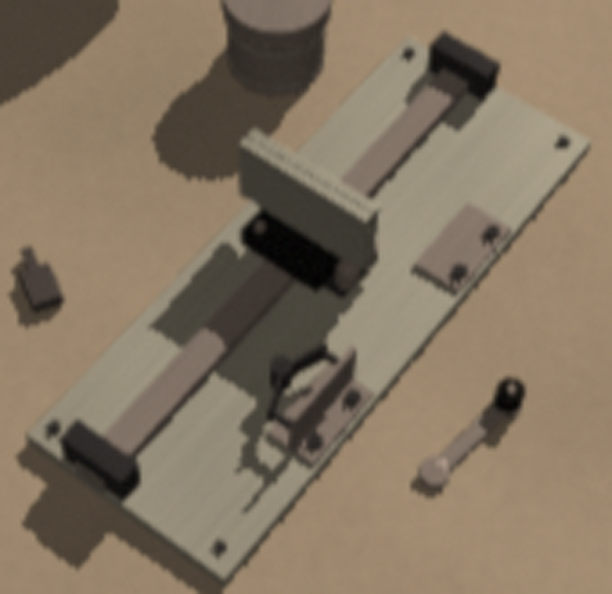

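The zooms show the plate corners clearly. In the top zoom they are at (53,62), (757,98), (750,360) and (30,323). The push plate's top strip is centred at about (371,227), and the nose is at about (545,165).

```bash
cat > h.py <<'E'
from cell import env
import numpy as np
np.set_printoptions(suppress=True,precision=1)
def cam(n): c=env.get_calibration(n); return c["K"],c["extrinsics"]
F=np.diag([1,-1,-1])
def proj(n,P):
    K,E=cam(n); p=K@F@(E[:3,:3]@np.asarray(P,float).T+E[:3,3:]); return (p[:2]/p[2]).T
def back(n,uv,z):
    K,E=cam(n); R,t=E[:3,:3],E[:3,3]; o=-R.T@t
    d=R.T@F@np.linalg.inv(K)@[*uv,1]; return o+d*(z-o[2])/d[2]
T=lambda u,v:((u+.5)/4.7-.5+170,(v+.5)/4.7-.5+180)
S=lambda u,v:((u+.5)/3.6-.5+200,(v+.5)/3.6-.5+120)
E
python3 - <<'E'
from h import *
from scipy.optimize import least_squares
L=[[105,210],[105,-210],[-55,-210],[-55,210]]
t=[T(53,62),T(757,98),T(750,360),T(30,323)]; s=[S(590,145),S(224,577),S(30,435),S(405,40)]
def W(g,l,z): c,s_=np.cos(g[2]),np.sin(g[2]); l=np.array(l,float); return np.c_[g[0]+c*l[:,0]-s_*l[:,1],g[1]+s_*l[:,0]+c*l[:,1],np.full(len(l),z)]
for use in("t","s","ts"):
    f=lambda g:np.r_[(proj("top",W(g,L,12))-t).ravel()*("t" in use),(proj("scene",W(g,L,12))-s).ravel()*("s" in use)]
    r=least_squares(f,[600,-100,0],x_scale=[10,10,.1]); print(use,r.x[:2],"%.4f"%r.x[2],r.fun)
g=r.x;c,s_=np.cos(g[2]),np.sin(g[2])
loc=lambda p:np.array([[c,s_],[-s_,c]])@(p[:2]-g[:2])
print("plate",[loc(back("top",T(*q),97)) for q in[(371,227),(375,137),(368,317)]],[loc(back("scene",S(*q),97)) for q in[(311,175),(246,135),(375,214)]])
print("nose",loc(back("top",T(545,165),33)),loc(back("scene",S(280,372),33)))
print("wall top",[loc(back("top",T(*q),54)) for q in[(497,105),(605,108)]],[loc(back("scene",S(*q),54)) for q in [(353,350)]])
print("foot ends z16",[loc(back("top",T(*q),16)) for q in[(497,88),(605,95)]])
print("canister top", back("top",(197,273),75))
E
```

```text
t [512.6 -68.1] -0.0368 [ 0.1 -0.5  0.3 -0.7  0.2  0.6 -0.6  0.6  0.  -0.   0.  -0.  -0.  -0.
  0.  -0. ]
s [514.3 -71.1] -0.0393 [ 0.  -0.   0.  -0.   0.   0.   0.  -0.   0.9 -1.2  0.2  1.4 -1.5  0.1
  0.6 -1.4]
ts [513.4 -69.6] -0.0378 [ 0.7 -0.9  0.9 -0.9  0.7  0.4 -0.   0.2  0.8 -1.8  0.5  0.7 -1.3 -0.5
  0.5 -1.9]
plate [array([-3.1,  9.9]), array([47.5, 11.1]), array([-52.7,   8.3])] [array([2.2, 9.1]), array([-49.5,   9.2]), array([51.4,  9.3])]
nose [ 50.5 -83.9] [ 51.7 -86.6]
wall top [array([ 79.7, -54.5]), array([  81.2, -116.5])] [array([ 84.8, -56.3])]
foot ends z16 [array([ 99.2, -53.3]), array([  98.3, -117.4])]
canister top [395.2  71.   75. ]
```

Emit:
{"method": "step_arm", "body": {"plan": [[[-28,-28,0,4.4,-1],[-56,-56,0,8.8,-1],[-84,-84,0,13.2,-1],[-112,-112,0,17.6,-1],[-140,-140,0,22,-1],[-168,-168,0,26.4,-1],[-196,-196,0,30.8,-1],[-224,-224,0,35.2,-1]]]}}

```text
t: 0.77
eef_pos: [334.0, 313.9, 214.6]
tcp_rot: [-3.141, -0.0, 2.22]
ft_force: [1.3, -0.3, -0.3]
opening: 0.499
grip_force: 0.0
```

Emit:
{"method": "step_arm", "body": {"plan": [[[-40,-6.7,0,5,-1],[-80,-13.4,0,10,-1],[-120,-20,0,15,-1],[-160,-27,0,20,-1],[-200,-33.5,0,25,-1],[-240,-40,0,30,-1],[-280,-47,0,35,-1],[-310,-52,0,39.6,-1]]]}}

```text
t: 1.43
eef_pos: [481.5, 35.0, 214.5]
tcp_rot: [3.141, 0.0, 1.527]
ft_force: [0.4, 0.6, 0.5]
opening: 0.009
grip_force: 0.0
```

Emit:
{"method": "step_arm", "body": {"plan": [[[-30,18,0,0,-1],[-64,37,0,0,-1],[-64,37,35,0,-1],[-64,37,70,0,-1],[-64,37,105,0,-1],[-64,37,130,0,-1],[-64,37,146,0,-1],[-64,37,146,0,-1]]]}}

```text
t: 2.1
eef_pos: [513.5, -27.4, 65.5]
tcp_rot: [-3.136, -0.001, 1.532]
ft_force: [-1.0, -0.0, -0.6]
opening: 0.005
grip_force: 0.0
```

Run:
```python
from h import *
import cv2
print(env.state()["eef_pos"],env.state()["ft_force"])
a=env.read_camera("top")[180:270,170:340]; b=env.read_camera("scene")[120:210,210:380]
cv2.imwrite("pics/n1.png",np.vstack([cv2.resize(x,None,fx=3.3,fy=3.3,interpolation=cv2.INTER_CUBIC) for x in(a,b)]))
```

```text
[513.5 -27.4  65.5] [-1.  -0.  -0.6]
```

View pics/n1.png

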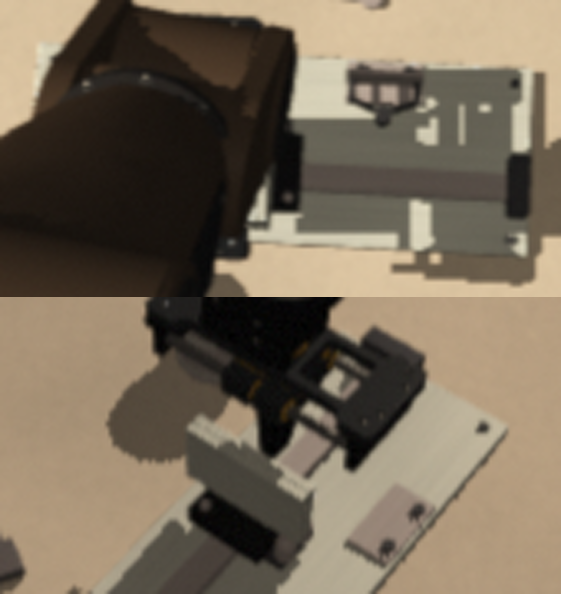

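Run:
```python
from h import *
P=[[513.5,-27.4,z] for z in(65.5,84,143)]+[[513.5+dx,-27.4-.038*dx,143] for dx in(-90,90)]
print((proj("scene",P)-[210,120])*3.3+[0,297])
```

```text
[[272.8 450.7]
 [274.  434.9]
 [278.1 380.7]
 [172.3 318.3]
 [390.3 446.9]]
```

The shut fingertips project to about (273,450) in the crop, just off the plate's +y face. The dark part to the right of them is the gripper body, well above everything. I start the push.

Emit:
{"method": "step_arm", "body": {"plan": [[[-3,0,0,0,-1],[-6,0,0,0,-1],[-9,0,0,0,-1],[-11,0,0,0,-1],[-13,0,0,0,-1],[-15,0,0,0,-1],[-17,0,0,0,-1],[-19,0,0,0,-1]]]}}

```text
t: 2.87
eef_pos: [514.5, -46.6, 68.8]
tcp_rot: [3.141, -0.0, 1.532]
ft_force: [0.0, 2.5, 1.7]
opening: 0.003
grip_force: 1.1
```

Emit:
{"method": "step_arm", "body": {"plan": [[[-3,0,0,0,-1],[-6,0,0,0,-1],[-9,0,0,0,-1],[-12,0,0,0,-1],[-15,0,0,0,-1],[-18,0,0,0,-1],[-21,0,0,0,-1],[-24,0,0,0,-1]]]}}

```text
t: 3.53
eef_pos: [513.5, -70.9, 68.6]
tcp_rot: [3.142, -0.0, 1.532]
ft_force: [0.6, 1.8, 2.0]
opening: -0.001
grip_force: 1.1
```

Emit:
{"method": "step_arm", "body": {"plan": [[[-3,0,0,0,-1],[-6,0,0,0,-1],[-9,0,0,0,-1],[-12,0,0,0,-1],[-15,0,0,0,-1],[-18,0,0,0,-1],[-21,0,0,0,-1],[-24,0,0,0,-1]]]}}

```text
t: 4.2
eef_pos: [512.5, -94.8, 68.6]
tcp_rot: [3.142, -0.0, 1.532]
ft_force: [0.3, 2.0, 1.5]
opening: 0.003
grip_force: 1.1
```

Emit:
{"method": "step_arm", "body": {"plan": [[[-2,0,0,0,-1],[-4,0,0,0,-1],[-6,0,0,0,-1],[-8,0,0,0,-1],[-9,0,0,0,-1],[-10,0,0,0,-1],[-11,0,0,0,-1],[-12,0,0,0,-1]]]}}

```text
t: 4.87
eef_pos: [512.1, -106.6, 68.6]
tcp_rot: [-3.142, -0.0, 1.532]
ft_force: [-0.1, 2.4, 2.3]
opening: 0.009
grip_force: 1.0
```

Run:
```python
from h import *
import cv2
print(env.state()["eef_pos"],env.state()["ft_force"])
a=env.read_camera("top")[180:270,220:340]; b=env.read_camera("scene")[130:250,220:340]
cv2.imwrite("pics/n2.png",np.hstack([cv2.resize(x,None,fx=f,fy=f,interpolation=cv2.INTER_CUBIC) for x,f in((a,4),(b,3))]))
```

```text
[ 512.1 -106.6   68.6] [-0.1  2.4  2.3]
```

View pics/n2.png

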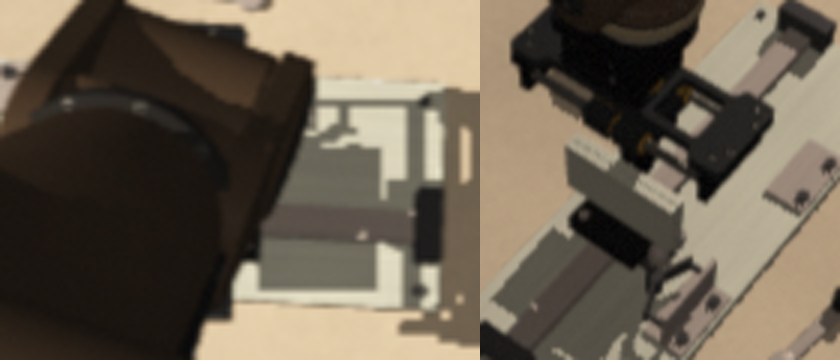

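The scene crop shows the fingertip on the plate and the pins just short of the leaf. I go on in small steps and watch the force.

Emit:
{"method": "step_arm", "body": {"plan": [[[-1,0,0,0,-1],[-2,0,0,0,-1],[-3,0,0,0,-1],[-4,0,0,0,-1],[-5,0,0,0,-1],[-6,0,0,0,-1]]]}}

```text
t: 5.47
eef_pos: [511.8, -112.6, 68.6]
tcp_rot: [-3.141, -0.0, 1.532]
ft_force: [-0.3, 2.1, -0.0]
opening: 0.008
grip_force: 1.0
```

Emit:
{"method": "step_arm", "body": {"plan": [[[-0.7,0,0,0,-1],[-1.4,0,0,0,-1],[-2,0,0,0,-1]]]}}

```text
t: 5.72
eef_pos: [511.7, -114.6, 68.6]
tcp_rot: [-3.141, -0.0, 1.532]
ft_force: [0.1, 2.4, 0.4]
opening: 0.006
grip_force: 1.1
```

Emit:
{"method": "step_arm", "body": {"plan": [[[-0.7,0,0,0,-1],[-1.4,0,0,0,-1],[-2,0,0,0,-1]]]}}

```text
t: 5.97
eef_pos: [511.7, -116.0, 68.6]
tcp_rot: [-3.141, -0.001, 1.532]
ft_force: [1.1, 8.9, 0.4]
opening: 0.004
grip_force: 4.3
```

Emit:
{"method": "step_arm", "body": {"plan": [[[-0.7,0,0,0,-1],[-1.4,0,0,0,-1],[-2,0,0,0,-1]]]}}

```text
t: 6.22
eef_pos: [511.5, -117.8, 68.6]
tcp_rot: [-3.141, -0.001, 1.532]
ft_force: [-0.1, 8.4, 0.9]
opening: 0.005
grip_force: 4.3
```

Emit:
{"method": "step_arm", "body": {"plan": [[[-0.7,0,0,0,-1],[-1.4,0,0,0,-1],[-2,0,0,0,-1]]]}}

```text
t: 6.47
eef_pos: [511.5, -119.9, 68.6]
tcp_rot: [-3.141, -0.001, 1.532]
ft_force: [0.7, 7.5, 1.1]
opening: 0.002
grip_force: 3.8
```

Emit:
{"method": "step_arm", "body": {"plan": [[[-0.7,0,0,0,-1],[-1.4,0,0,0,-1],[-2,0,0,0,-1]]]}}

```text
t: 6.72
eef_pos: [511.4, -122.0, 68.6]
tcp_rot: [-3.141, -0.001, 1.532]
ft_force: [0.5, 5.9, 0.4]
opening: 0.006
grip_force: 3.1
```

Emit:
{"method": "step_arm", "body": {"plan": [[[-0.7,0,0,0,-1],[-1.4,0,0,0,-1],[-2,0,0,0,-1]]]}}

```text
t: 6.97
eef_pos: [511.3, -124.2, 68.6]
tcp_rot: [-3.141, -0.0, 1.532]
ft_force: [0.2, 3.9, 0.2]
opening: 0.005
grip_force: 2.2
```

Emit:
{"method": "step_arm", "body": {"plan": [[[-0.5,0,0,0,-1],[-1,0,0,0,-1],[-1.5,0,0,0,-1]]]}}

```text
t: 7.22
eef_pos: [511.2, -126.0, 68.6]
tcp_rot: [-3.141, -0.0, 1.532]
ft_force: [-0.1, 3.5, 0.4]
opening: 0.001
grip_force: 1.5
```

Emit:
{"method": "step_arm", "body": {"plan": [[[-0.5,0,0,0,-1],[-1,0,0,0,-1],[-1.5,0,0,0,-1]]]}}

```text
t: 7.47
eef_pos: [511.2, -127.7, 68.6]
tcp_rot: [-3.141, 0.0, 1.532]
ft_force: [-1.7, 2.2, -0.7]
opening: 0.005
grip_force: 0.9
```

Emit:
{"method": "step_arm", "body": {"plan": [[[-0.5,0,0,0,-1],[-1,0,0,0,-1],[-1.4,0,0,0,-1]]]}}

```text
t: 7.72
eef_pos: [511.4, -129.1, 68.7]
tcp_rot: [3.141, 0.0, 1.532]
ft_force: [-0.7, 1.4, -0.9]
opening: 0.001
grip_force: 0.3
```

Emit:
{"method": "step_arm", "body": {"plan": [[[-0.5,0,0,0,-1],[-1,0,0,0,-1],[-1,0,0,0,-1]]]}}

```text
t: 7.97
eef_pos: [511.4, -130.2, 68.7]
tcp_rot: [3.141, 0.0, 1.532]
ft_force: [0.1, -0.2, 0.0]
opening: 0.006
grip_force: 0.0
```

Run:
```python
from h import *
import cv2
b=env.read_camera("scene")[150:270,210:340]; s=env.state()
print(s["eef_pos"],s["ft_force"],s["grip_force"])
cv2.imwrite("pics/n3.png",cv2.resize(b,None,fx=4.8,fy=4.8,interpolation=cv2.INTER_CUBIC))
```

```text
[ 511.4 -130.1   68.7] [0.1 0.5 0.4] 0.0
```

View pics/n3.png

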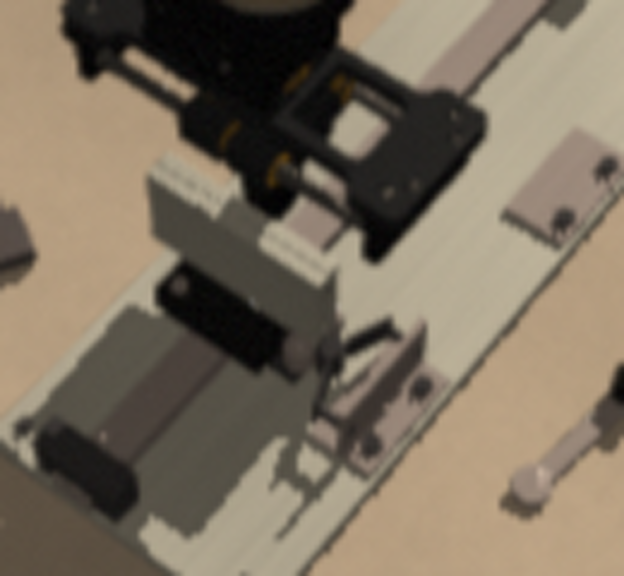

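The plate's top strip is now centred at about (243,220) in the crop, and the nose is beside the front pin at about (327,350). I work out the carriage's position along the rail.

Run:
```python
from h import *
g=[513.4,-69.6,-.0378];c,s_=np.cos(g[2]),np.sin(g[2])
for q in[(243,220),(156,166),(331,273)]:
    p=back("scene",((q[0]+.5)/4.8-.5+210,(q[1]+.5)/4.8-.5+150),97); print(p,np.array([[c,s_],[-s_,c]])@(p[:2]-g[:2]))
```

```text
[ 511.9 -153.8   97. ] [  1.7 -84.2]
[ 461.9 -153.2   97. ] [-48.3 -85.5]
[ 560.5 -153.8   97. ] [ 50.2 -82.4]
```

The carriage is at about -84.2 mm. The detent from the nose contact force is about -84.5 mm, and the fingertip is clear, so the carriage has snapped in. I back off and look.

Emit:
{"method": "step_arm", "body": {"plan": [[[5,0,0,0,-1],[15,0,0,0,-1],[30,0,0,0,-1],[35,0,-30,0,-1],[35,0,-65,0,-1],[35,0,-100,0,-1],[35,0,-130,0,-1],[35,0,-130,0,-1]]]}}

```text
t: 8.68
eef_pos: [514.4, -94.5, 204.0]
tcp_rot: [3.133, 0.002, 1.533]
ft_force: [0.4, -0.2, -0.3]
opening: 0.003
grip_force: 0.0
```

Emit:
{"method": "step_arm", "body": {"plan": [[[30,0,0,0,-1],[65,0,0,0,-1],[100,0,0,0,-1],[135,0,0,0,-1],[170,0,0,0,-1],[205,0,0,0,-1],[230,0,0,0,-1],[230,0,0,0,-1]]]}}

```text
t: 9.35
eef_pos: [520.8, 139.3, 198.2]
tcp_rot: [-3.141, -0.001, 1.536]
ft_force: [-0.7, -0.1, 0.5]
opening: 0.003
grip_force: 0.0
```

Run:
```python
from h import *
import cv2
a=env.read_camera("top")[180:270,240:340]; b=env.read_camera("scene")[160:260,210:320]
cv2.imwrite("pics/n4.png",np.hstack([cv2.resize(x,(400,400*x.shape[0]//x.shape[1]),interpolation=cv2.INTER_CUBIC)[:360] for x in(a,b)]))
```

```text
(no output)
```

View pics/n4.png

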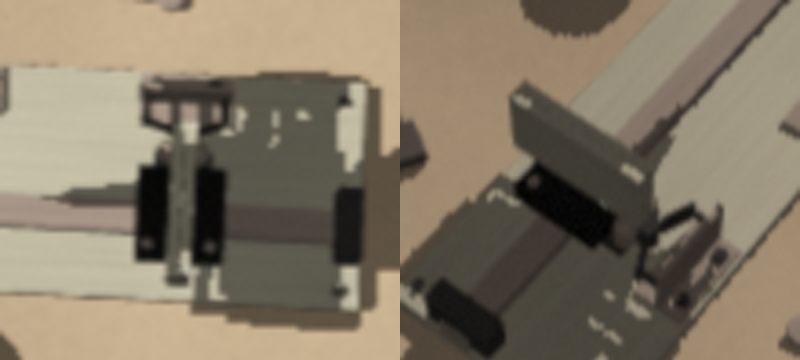

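The carriage stands level with the bracket, with its deck at cols 135-228 and the bracket at cols 142-232 in the top crop, and the hand is clear of it. I check the numbers before handing in.

Run:
```python
from h import *
g=[513.4,-69.6,-.0378];c,s_=np.cos(g[2]),np.sin(g[2])
for q,z in[((137,167),42),((225,170),42),((136,262),42),((223,264),42),((144,82),54),((231,85),54),((177,212),97)]:
    p=back("top",((q[0]+.5)/4-.5+240,(q[1]+.5)/4-.5+180),z); print(z,np.array([[c,s_],[-s_,c]])@(p[:2]-g[:2]))
```

```text
42 [ 28.5 -53.2]
42 [  29.6 -112.6]
42 [-36.1 -56.1]
42 [ -34.4 -114.1]
54 [ 84.8 -55. ]
54 [  85.8 -113.7]
97 [-10.6 -81.5]
```

```bash
python3 -c "
from cell import env
print(env.job_done())"
```

```text
the job is handed in; nothing more can be done
None
```

I pushed the carriage towards the leaf bracket until it snapped into the detent. It sits at about -84.0 mm along the rail against the bracket's -84.4 mm. The hand is withdrawn and the job was handed in after about 9.5 s of the 42 s allowed.

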